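Reset the peak hand and weigh the flange blank

ROBOT

A 7-joint arm with a two-finger parallel gripper is mounted at the origin on a cart in front of the work surface, level with it; the furniture and walls round the work are solid. World frame = base frame: x ahead of the robot, y to its left, z up, the work surface at z = 0. Lengths are in m, angles in rad, forces in N, time in s.
With the tool pointing down it reaches from about 0.4 to 0.875 m from the base axis. Payload 19.3 kg.
Tool frame: the origin (TCP) lies midway between the tips of the shut fingers; the grasp point (between the pads) lies 19 mm behind it; z points along the fingers, y is the line along which they close (so a half turn about z gives the same grasp; the last joint's range is limited). The gripper opens to 85 mm and grips with 20 to 120 N. Pads are 22 mm wide; open, the fingers measure 114 mm over their backs; the gripper's body (76 mm by 85 mm) begins 54 mm behind the grasp point. The pads swing forward as they close: fully open they stand 13 mm farther back than shut.
Start: joints at [1.15, 0.521, -0.036, 1.599, 0.021, 1.021, -0.113], TCP at [0.215, -0.587, 0.231] pointing down, gripper open.
Joint ranges: [-2.91, 2.91], [-0.3, 2.13], [-1.5, 1.42], [0.17, 2.43], [-1.26, 4.41], [0.16, 1.93], [-2.52, 2.52]. Speed limits (rad/s): [1.89, 1.89, 2.39, 2.39, 3.01, 3.01, 3.01].

INTERFACE

Orientations are given as [roll, pitch, yaw] about the fixed x, y, z axes, in that order (R = Rz(yaw) Ry(pitch) Rx(roll)).
In Python, from workcell import * gives the robot as it stands. The module is installed in compiled form; this text tells all that it offers.
- The arm moves only by the tool play_rows, never from a script. Its argument "deltas" is a list of rows, each a list of 7 numbers: the shift along the tool's x, y, z in units of 500 mm (1.0 is 500 mm), then the turn, a rotation vector about the tool's x, y, z in units of 120 degrees (1.0 is 120 degrees), then the closure, from 0 (fully open) to 1 (shut). A call has 1 to 10 rows; each row is the pose to reach, as a shift and turn from the pose commanded when the call began, along the tool's axes at that moment; what a row does not reach only later rows make up. A row lasts 1/10 s, in which the tool goes at most 50 mm and 8.59 degrees, less where a joint would pass 70% of its speed; a pose out of reach is approached as far as the arm can. A call with a number of a shift or a turn outside -1 to 1 is refused whole. A call with a gripper value outside its range is refused whole. The fingers move at their own pace and stop on an object; "newtons" is the grip in N (left out, the last holds). Time passes only in rows, so rows that repeat a pose let the fingers close. It gives the time, the measured TCP pose, the force, the opening and the grip force at its end, in the units of the state.
- observe(): the state, without advancing time (a new reading comes with each control period).
- grab_frame(name): name is "side" or "top" or "wrist"; returns the picture (384x512x3 uint8, red, green, blue); there is no depth.
- get_calibration(name): a dict with "fovy" (degrees; the focal length in pixels is half the picture's height over the tangent of half this angle, whatever the lens; pixels are square), "cx", "cy" (the principal point, pixels), "k1" (the pictures are not rectified: a ray, as slopes to the right and down, at radius r is drawn at 1 + k1 r^2 times it, then the intrinsics apply), "xyz" and "rotation" of the camera in the world. Camera axes: x right, y down, z forward; pixel columns grow to the right and rows downward; lengths in m; the calibration is good to about 2 mm. A picture is of the moment at which its call begins: read the wrist's pose just before it. get_calibration takes no time and is no camera call; for the wrist camera it gives the pose at the moment of the call.
- job_done(): hands the job in; it is judged then, once.
The state is a dict: "clock": time; "qpos": joint angles; "qd": joint speeds; "joint_efforts": joint torques, N m; "position": TCP position; "tool_rot": TCP orientation; "force": force on the tool from outside, world axes, zero at the start; "moment": the same for the moment, N m; "grip_width": finger opening in m; "finger_force": force on a finger pad.
Only numpy, scipy, OpenCV 4.12 (cv2) and the standard library are available. Lean on these libraries where they do the work, as an engineer would, in place of code of your own. Each camera call takes 0.05 s, during which the arm holds its last target. There are 200 camera calls.

TASK

Weigh the flange blank on the balance: first turn the reset knob counter-clockwise all the way back to its zero stop, so that the peak hand left by the last weighing is parked clear of the scale, then stand weights upright on the empty pan, choosing from the 200, 100 and 50 g ones, until the beam settles level with its pointer between the two long marks. Leave the flange lying on its pan, the weights you do not use standing upright on the table, and do not shift or knock over the bolts, mug, tape measure and contact tips.

Things in the scene. Friction and masses are not known exactly. Their poses are not given: they have to be found in the camera images.
- knob_grip (a point): Grip centre of the reset knob, on its vertical axis, 60 mm above the table. A black 40 mm disc, 2 mm thick, with a bar grip 38 long, 11 wide, 32 mm tall (21 mm below to 11 mm above this point), white line on one end. It stands on a grey turret (58 mm square, 36 mm high) at the balance's front. x axis along the bar to the white line, z up. Friction 0.05 N m; it stays where it is left.
- reset_knob (a joint): Reset knob angle, rad: 0 = zero stop (hard, cannot go below); grows as the knob turns clockwise seen from above, so it is turned back to zero counter-clockwise. At 0 the white line points at the longest mark on the turret. Up to 3.6. It carries the dark peak hand across the scale plate, 0.2 rad per rad; at 0 the hand is parked against its stop pin at the flange end of the plate.
- balance: Stand of a two-pan balance, fixed to the table; origin on the table under its centre, +x to its back, +y towards the flange pan, -y towards the weight pan, z up; pans 115 mm from the centre. Grey base 120 x 330 x 14 mm, knob turret 112 mm in front of the centre (-x), beam pivot 55 mm high, white upright scale plate 104 mm wide, its top 190 mm high, 28 mm behind the centre.
- beam (a joint): Beam tilt, rad: 0 level, positive = flange side down, stops at +-0.25. It tilts 2 mrad per gram of difference between the flange and the weights on the other pan (a stop is met at 125 g). A thin pointer rises from it before the scale plate; the two long marks there stand at +-0.07. It settles in about 1 s.
- flange_pan_top (a point): Centre of the top of the flange pan, a flat round steel plate of 110 mm diameter that stays horizontal; 97 mm above the table when level, 29 mm lower or higher at the stops.
- weight_pan_top (a point): Centre of the top of the empty weight pan: the same flat 110 mm plate, 4 mm thick, no rim, stays horizontal; 97 mm above the table when level, 29 mm higher at the start. It gives way softly (about 43 N/m). Weights may stand anywhere on it.
- flange: Steel pipe flange blank lying on the flange pan: disc of 76 mm diameter, 9 mm thick, with a hub to 20 mm; origin at the centre of its underside. Its mass is unknown, 170 to 315 g.
- w200_mid (a point): Centre, half-way up, of the 200 g weight: plain steel cylinder 30 mm in diameter and 42 mm tall, upright, with a neck groove 5 to 9 mm below its top; z axis up.
- w100_mid (a point): Centre, half-way up, of the 100 g weight: plain steel cylinder 24 mm in diameter and 36 mm tall, upright, with a neck groove 5 to 9 mm below its top; z axis up.
- w50_mid (a point): Centre, half-way up, of the 50 g weight: plain steel cylinder 19 mm in diameter and 30 mm tall, upright, with a neck groove 5 to 9 mm below its top; z axis up.
- post_foot (a point): Foot, on the table, of a fixed helmet stand between the weights and the balance: upright rod 16 mm thick and 330 mm tall on a round foot (60 mm wide, 30 mm high), a helmet hanging from its top over the space behind it. Carry the weights past in front of it (-x).
- tube_stack (a point): Centre of a fixed stack of steel tubes behind the weights, about 50 mm deep (x), 330 mm long (y) and 150 mm tall.
- bolt_long: Bystander: steel hexagon bolt, 60 mm tall, standing on its head (28 mm), thread 16 mm; origin at the centre of its underside.
- bolt_short: Bystander: the same but 44 mm tall.
- mug: Bystander: white mug, 82 mm wide (117 with handle), 91 mm tall, beside the knob turret; origin at the centre of its underside.
- tape_measure: Bystander: yellow tape measure, 36 x 79 x 69 mm, on the other side of the turret; origin at the centre of its underside.
- tip_a: Bystander: small contact tip, 9 mm wide, 34 mm tall, standing; origin at its underside.
- tip_b: Bystander: another such contact tip.

How it is judged:
On the way, in this order (a step that is already met when the one before it is completed fails the run):
1. the reset knob is back at its zero stop, with no weight on the pan yet (value of joint reset_knob below 0.08 rad and height (world z) of each of w200_mid, w100_mid, w50_mid below 0.06 m), for 0.2 s.
2. the beam is level with at least one weight on the pan (value of joint beam between -0.07 and 0.07 rad and value of joint reset_knob below 0.08 rad and horizontal distance between any of w200_mid, w100_mid, w50_mid and weight_pan_top below 0.055 m), for 0.2 s.
At the end, for the whole second after the job is handed in: The reset knob is within 0.08 rad of its zero stop; the beam rests within 0.07 rad of level (pointer between the two long marks); the flange lies flat within 30 mm of the centre of its pan; each weight stands upright (within 0.2 rad), either on the weight pan or on the table (value of joint reset_knob below 0.08 rad and value of joint beam between -0.07 and 0.07 rad and velocity of joint beam between -0.05 and 0.05 rad/s and horizontal distance between flange and flange_pan_top below 0.03 m and angle between flange's own z axis and vertical below 0.1 rad and z of flange in the frame of flange_pan_top below 0.006 m and angle between each of w200_mid, w100_mid, w50_mid's own z axis and vertical below 0.2 rad and ((horizontal distance between w200_mid and weight_pan_top below 0.055 m and z of w200_mid in the frame of weight_pan_top between 0.008 and 0.03 m) or height (world z) of w200_mid between 0.005 and 0.03 m) and ((horizontal distance between w100_mid and weight_pan_top below 0.055 m and z of w100_mid in the frame of weight_pan_top between 0.008 and 0.03 m) or height (world z) of w100_mid between 0.005 and 0.03 m) and ((horizontal distance between w50_mid and weight_pan_top below 0.055 m and z of w50_mid in the frame of weight_pan_top between 0.008 and 0.03 m) or height (world z) of w50_mid between 0.005 and 0.03 m)); the robot touches nothing.
It fails at once if a bystander (bolt, mug, tape measure, contact tip) is shifted by more than 20 mm or tipped over (distance of any of bolt_long, bolt_short, mug, tape_measure, tip_a, tip_b from where it was at the start of the episode above 0.02 m or angle between any of bolt_long, bolt_short, mug, tape_measure, tip_a, tip_b's own z axis and vertical above 0.5 rad).
It fails at once if the flange leaves its pan (horizontal distance between flange and flange_pan_top above 0.04 m).
It also fails if it takes over 72 s, if anything falls off the work surface, if the arm or the gripper's body presses on something with over 40 N, if the wrist force passes 120 N, or if a joint passes its speed limit or range.

## Working session

There is one attempt and no reset: what is moved stays moved. The work goes in short steps, Python scripts to look and compute and a tool call to move; the robot and the scene stay as the last step left them, time stands still between calls to the robot, and variables do not carry over. Pictures are saved under pics/ and viewed, at most 13 in all, crops included, and the job is handed in when it is done.

Besides the shell and the picture viewer there is one more tool, called after ">>>" as name(argument=value, ...), one argument or row to a line, values as JSON. play_rows: Moves the arm, as the interface text tells. Its arguments: {"type":"object","properties":{"deltas":{"type":"array"},"newtons":{"type":"number"}},"required":["deltas"]}

```bash
mkdir -p pics
python3 - <<'E'
from workcell import *
import cv2,numpy as np
s=observe();print({k:np.round(v,3) for k,v in s.items()})
for n in ("side","top","wrist"):
    f=grab_frame(n);cv2.imwrite(f"pics/{n}0.png",cv2.resize(f[:,:,::-1],(800,600),interpolation=cv2.INTER_CUBIC))
    print(n,get_calibration(n))
E
```

```text
{'clock': np.float64(0.0), 'qpos': array([ 1.15 ,  0.522, -0.036,  1.6  ,  0.021,  1.021, -0.113]), 'qd': array([-0.001,  0.001, -0.002,  0.   , -0.001,  0.001,  0.002]), 'joint_efforts': array([ 3.0000e-03, -9.2710e+01,  1.9810e+00, -3.6993e+01,  1.8000e-02,
        8.0000e-03,  0.0000e+00]), 'position': array([ 0.215, -0.587,  0.231]), 'tool_rot': array([-3.14 ,  0.   ,  0.351]), 'force': array([ 0.616, -0.274,  0.14 ]), 'moment': array([ 0.023, -0.009,  0.049]), 'finger_force': np.float64(0.0), 'grip_width': np.float64(0.085)}
side {'fovy': 42.43256345098685, 'cx': 258.9090727726509, 'cy': 194.1896565998884, 'k1': -0.17865482390885104, 'xyz': array([-0.22859646, -0.99843384,  0.64248993]), 'rotation': array([-1.98599321, -0.01060719, -0.63429925])}
top {'fovy': 49.19450579769406, 'cx': 257.1383294553783, 'cy': 198.10159629654166, 'k1': -0.030250785836294, 'xyz': array([0.37341405, 0.02315189, 1.44317432]), 'rotation': array([-3.04614944, -0.0139204 , -1.55693789])}
wrist {'fovy': 59.78444005042732, 'cx': 253.67380046298442, 'cy': 191.67563955352713, 'k1': -0.07393647593078785, 'xyz': array([ 0.27765465, -0.56509179,  0.37287256]), 'rotation': array([ 2.87771573e+00,  1.11466256e-03, -1.21985076e+00])}
```

View pics/top0.png

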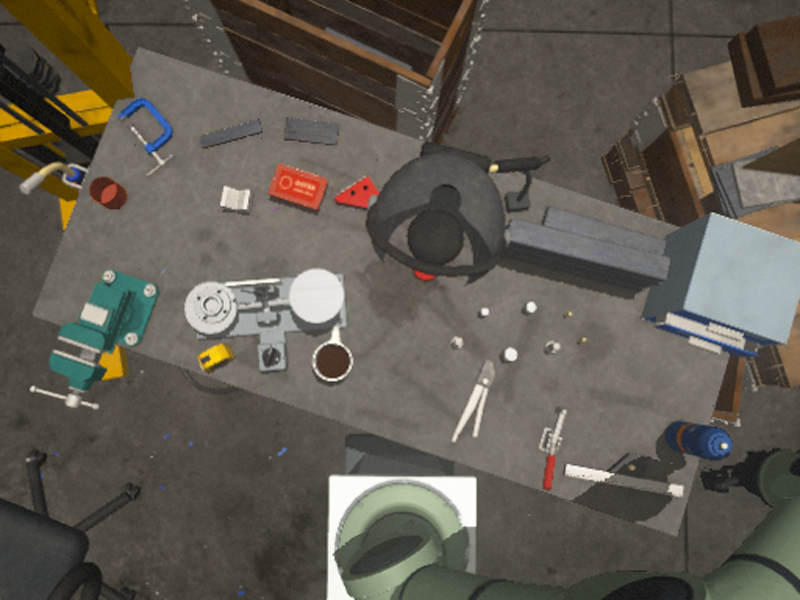

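View pics/side0.png

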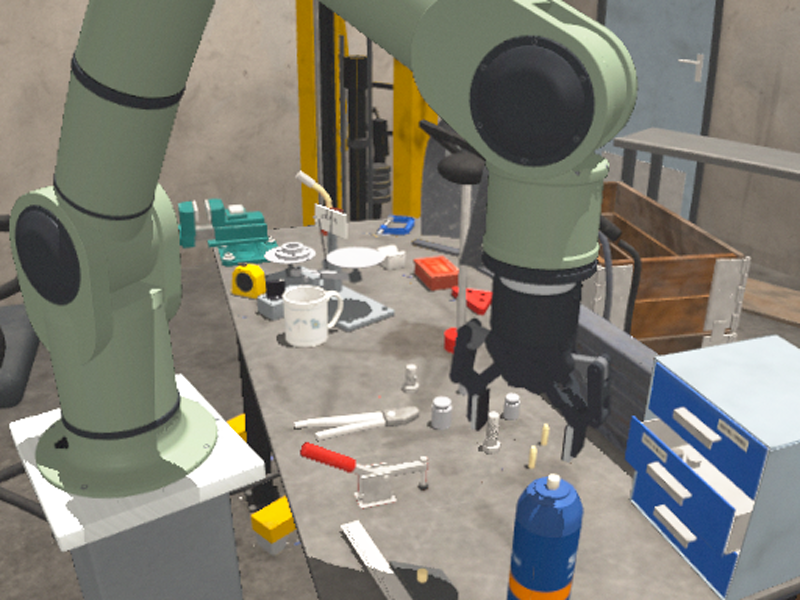

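```bash
cat > h.py <<'E'
from workcell import *
import cv2,numpy as np
from scipy.spatial.transform import Rotation as R
def K(c,h=384):
    f=h/2/np.tan(np.radians(c["fovy"])/2); return np.array([[f,0,c["cx"]],[0,f,c["cy"]],[0,0,1]])
def rot(c):
    return R.from_euler("xyz",c["rotation"]).as_matrix()
def p2w(c,px,z):
    D=np.array([c["k1"],0,0,0,0.])
    n=cv2.undistortPoints(np.array(px,float).reshape(-1,1,2),K(c),D).reshape(-1,2)
    d=np.c_[n,np.ones(len(n))]@rot(c).T
    z=np.broadcast_to(z,len(d)); return c["xyz"]+d*((z-c["xyz"][2])/d[:,2])[:,None]
def w2p(c,P):
    q=(np.array(P,float).reshape(-1,3)-c["xyz"])@rot(c)
    return cv2.projectPoints(q,np.zeros(3),np.zeros(3),K(c),np.array([c["k1"],0,0,0,0.]))[0].reshape(-1,2)
def tool(P,yaw=None,s=None):
    """rows numbers for going to world TCP P, (down) yaw"""
    s=s or observe(); M=R.from_euler("xyz",s["tool_rot"])
    d=M.inv().apply(np.array(P)-s["position"])/0.5
    t=np.zeros(3)
    if yaw is not None: t=(M.inv()*R.from_euler("xyz",[np.pi,0,yaw])).as_rotvec()/np.radians(120)
    return np.round(np.r_[d,t],4)
E
python3 - <<'E'
from h import *
im=cv2.imread("pics/top0.png"); f=grab_frame("top")[:,:,::-1]
a=cv2.resize(f[165:245,112:232],None,fx=5,fy=5,interpolation=cv2.INTER_CUBIC)
b=cv2.resize(f[188:228,280:390],None,fx=5,fy=5,interpolation=cv2.INTER_CUBIC)
o=np.zeros((600,600,3),np.uint8);o[:400]=a;o[400:,:550]=b
cv2.imwrite("pics/comp.png",o)
c=get_calibration("top")
print(p2w(c,[[484*.64,312*.64],[530*.64,307*.64],[510*.64,354*.64],[270*.64,352*.64]],[.03,.03,.04,.07]))
E
```

```text
[[ 0.50630993 -0.17317975  0.03      ]
 [ 0.51875145 -0.27354084  0.03      ]
 [ 0.41576906 -0.22789355  0.04      ]
 [ 0.41184127  0.27992334  0.07      ]]
```

View pics/comp.png

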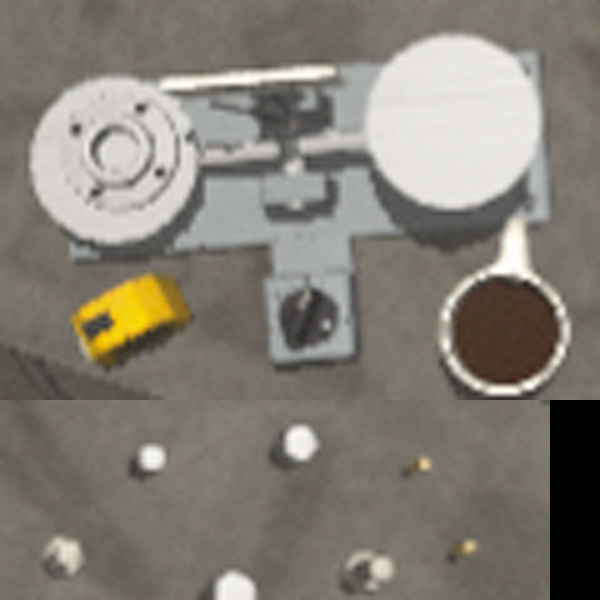

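Run:
```python
from h import *
c=get_calibration("top")
def A(x,y): return [112+x/5-.4,165+y/5-.4]
def B(x,y): return [280+x/5-.4,188+(y-400)/5-.4]
n=["w50","w100","w200","bs","bl","tipa","tipb","knob","fpan","wpan","turretTL","TR","BL","BR","post"]
px=[B(151,457),B(299,442),B(234,590),B(63,557),B(383,568),B(425,464),B(469,547),A(308,317),A(117,160),A(454,122),A(265,280),A(350,273),A(272,362),A(355,355)]
z=[.03,.036,.042,.044,.06,.034,.034,.071,.07,.126,.036,.036,.036,.036]
for a,b in zip(n,p2w(c,px,z)): print(a,b.round(4))
print(tool([.42,-.25,.25],0.351+0.7))
cw=get_calibration("wrist");s=observe()
M=R.from_euler("xyz",s["tool_rot"]).as_matrix()
print("cam in tool",M.T@(cw["xyz"]-s["position"]),"axis",M.T@rot(cw)[:,2],M.T@rot(cw)[:,0])
```

```text
w50 [ 0.5086 -0.1733  0.03  ]
w100 [ 0.5198 -0.273   0.036 ]
w200 [ 0.4189 -0.2275  0.042 ]
bs [ 0.4393 -0.1126  0.044 ]
bl [ 0.4342 -0.3235  0.06  ]
tipa [ 0.5063 -0.3593  0.034 ]
tipb [ 0.4504 -0.3887  0.034 ]
knob [0.403  0.2781 0.071 ]
fpan [0.504  0.4072 0.07  ]
wpan [0.526  0.1798 0.126 ]
turretTL [0.428  0.3142 0.036 ]
TR [0.4336 0.2575 0.036 ]
BL [0.3734 0.3077 0.036 ]
BR [0.3789 0.2525 0.036 ]
[ 6.171e-01 -4.914e-01 -3.780e-02 -4.000e-04 -1.000e-04 -3.343e-01]
cam in tool [ 0.06659668  0.00123871 -0.14202065] axis [-2.60756895e-01 -1.41199132e-04  9.65404486e-01] [1.74041339e-04 9.99999966e-01 1.93267805e-04]
```

>>> play_rows(
  deltas=[
    [0.617, -0.491, -0.038, 0, 0, -0.334, 0],
    [0.617, -0.491, -0.038, 0, 0, -0.334, 0],
    [0.617, -0.491, -0.038, 0, 0, -0.334, 0],
    [0.617, -0.491, -0.038, 0, 0, -0.334, 0],
    [0.617, -0.491, -0.038, 0, 0, -0.334, 0],
    [0.617, -0.491, -0.038, 0, 0, -0.334, 0],
    [0.617, -0.491, -0.038, 0, 0, -0.334, 0],
    [0.617, -0.491, -0.038, 0, 0, -0.334, 0],
    [0.617, -0.491, -0.038, 0, 0, -0.334, 0],
    [0.617, -0.491, -0.038, 0, 0, -0.334, 0],
  ],
)

```text
clock: 1.2
position: [0.4204, -0.2497, 0.2503]
tool_rot: [3.142, 0.0, 1.052]
force: [-0.0, -0.7, 0.1]
grip_width: 0.0855
finger_force: 0.0
```

Run:
```python
from h import *
s=observe();print(s["clock"],s["qpos"].round(2),s["position"].round(4),s["tool_rot"].round(3))
c=get_calibration("wrist");np.save("c1.npy",c,allow_pickle=True)
f=grab_frame("wrist")[:,:,::-1];cv2.imwrite("pics/w1.png",f)
print(tool([.40,.21,.25],2.1))
print(w2p(c,[[.5086,-.1733,.03],[.5198,-.273,.036],[.4189,-.2275,.042]]))
```

```text
1.2 [ 0.69  0.3  -0.34  1.91  0.12  0.95 -0.22] [ 0.4204 -0.2497  0.2503] [3.142 0.    1.052]
[ 7.797e-01 -4.926e-01  3.000e-04 -2.000e-04  1.000e-04 -5.012e-01]
[[290.12447202  57.8043955 ]
 [344.18513987 137.72618317]
 [240.66565913 148.02290184]]
```

View pics/w1.png

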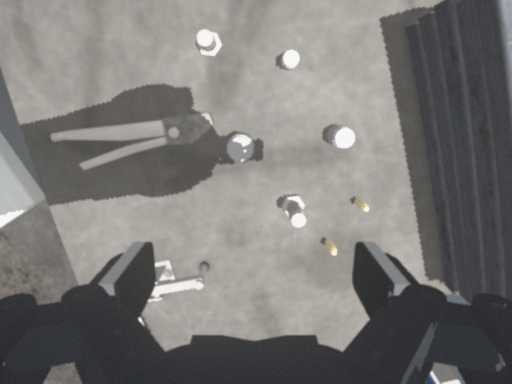

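The wrist view shows the w50 top at (291,59), w100 at (344,138) and w200 at (241,147). All three match the projections within 1 px. Next I move to the knob.

>>> play_rows(
  deltas=[
    [0.78, -0.493, 0, 0, 0, -0.5, 0],
    [0.78, -0.493, 0, 0, 0, -0.5, 0],
    [0.78, -0.493, 0, 0, 0, -0.5, 0],
    [0.78, -0.493, 0, 0, 0, -0.5, 0],
    [0.78, -0.493, 0, 0, 0, -0.5, 0],
    [0.78, -0.493, 0, 0, 0, -0.5, 0],
    [0.78, -0.493, 0, 0, 0, -0.5, 0],
    [0.78, -0.493, 0, 0, 0, -0.5, 0],
    [0.78, -0.493, 0, 0, 0, -0.5, 0],
    [0.78, -0.493, 0, 0, 0, -0.5, 0],
  ],
)

```text
clock: 2.25
position: [0.3998, 0.2144, 0.2504]
tool_rot: [3.14, -0.002, 2.1]
force: [-0.1, -2.0, 0.2]
grip_width: 0.0851
finger_force: 0.0
```

Run:
```python
from h import *
s=observe();print(s["clock"],s["qpos"].round(2),s["position"].round(4),s["tool_rot"].round(3))
c=get_calibration("wrist")
f=grab_frame("wrist")[:,:,::-1]
print(w2p(c,[[.4035,.2826,.071],[.526,.1798,.126]]))
u,v=w2p(c,[[.4035,.2826,.071]])[0].astype(int)
print(u,v)
u0=max(0,u-60);v0=max(0,v-55)
z=cv2.resize(f[v0:v0+110,u0:u0+120],None,fx=4.5,fy=4.5,interpolation=cv2.INTER_CUBIC)
o=np.zeros((600,800,3),np.uint8);o[:z.shape[0],:z.shape[1]]=z
q=cv2.resize(f,(250,188));o[400:588,545:795]=q
cv2.imwrite("pics/k1.png",o);print(u0,v0)
```

```text
2.25 [ 0.03  0.3  -0.79  1.98  0.26  0.96 -0.35] [0.3998 0.2144 0.2504] [ 3.14e+00 -2.00e-03  2.10e+00]
[[292.95006864 110.69523707]
 [353.9793102  283.97118813]]
292 110
232 55
```

View pics/k1.png

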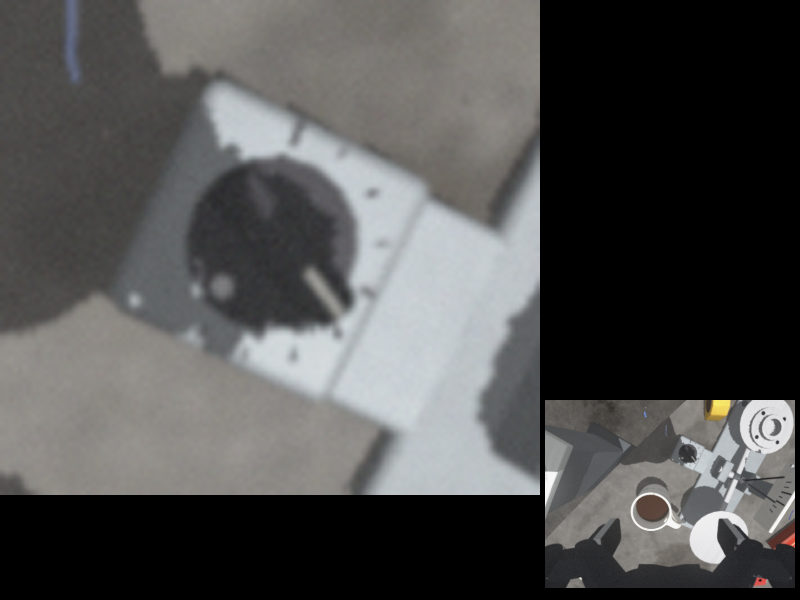

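Run:
```python
from h import *
c=get_calibration("wrist")
P=lambda x,y:[232+x/4.5-.4,55+y/4.5-.4]
tur=p2w(c,[P(213,88),P(425,188),P(325,397),P(112,300)],.036);print(tur,tur.mean(0))
ctr=p2w(c,[P(272,245)],.039)[0];print("disc",ctr)
m=p2w(c,[P(x,y) for x,y in [(297,130),(343,152),(372,192),(381,243),(369,292),(338,332),(293,357),(245,353)]],.036)
l=p2w(c,[P(310,270),P(345,316)],.071)
k=ctr
a=lambda p:np.arctan2(p[:,1]-k[1],p[:,0]-k[0]).round(2)
print(m.round(4),a(m)); print(l.round(4),a(l),np.arctan2(*(l[1]-l[0])[1::-1]))
```

```text
[[0.37585723 0.30696565 0.036     ]
 [0.42932373 0.31305043 0.036     ]
 [0.43516565 0.26058206 0.036     ]
 [0.38018383 0.25449536 0.036     ]] [0.40513261 0.28377338 0.036     ]
disc [0.4054196  0.28396903 0.039     ]
[[0.3971 0.3089 0.036 ]
 [0.4088 0.3101 0.036 ]
 [0.4193 0.306  0.036 ]
 [0.4273 0.2974 0.036 ]
 [0.4309 0.2865 0.036 ]
 [0.4296 0.275  0.036 ]
 [0.4236 0.2647 0.036 ]
 [0.4134 0.2597 0.036 ]] [ 1.89  1.44  1.01  0.55  0.1  -0.35 -0.81 -1.25]
[[0.4116 0.2823 0.071 ]
 [0.423  0.2781 0.071 ]] [-0.26 -0.32] -0.3589865222415608
```

The close view shows the turret with its longest mark at crop (297,130), world bearing 1.89 rad. The white line runs (310,270)-(345,316), bearing about -0.32, so the knob is at about 2.2 rad. I'll turn it in two strokes.

Run:
```python
from h import *
print(tool([.4045,.2835,.14],2.82)); print(tool([.4045,.2835,.046],2.82))
c=get_calibration("top")
print(p2w(c,[[112+505/5,165+330/5]],.09))
```

```text
[ 0.1157  0.0783  0.2207  0.0005 -0.0006 -0.3437]
[ 0.1154  0.0782  0.4087  0.0005 -0.0006 -0.3437]
[[0.39484977 0.14650572 0.09      ]]
```

>>> play_rows(
  deltas=[
    [0.1155, 0.078, 0.22, 0, 0, -0.344, 0.5],
    [0.1155, 0.078, 0.22, 0, 0, -0.344, 0.5],
    [0.1155, 0.078, 0.22, 0, 0, -0.344, 0.5],
    [0.1155, 0.078, 0.22, 0, 0, -0.344, 0.5],
    [0.1155, 0.078, 0.22, 0, 0, -0.344, 0.5],
    [0.1155, 0.078, 0.22, 0, 0, -0.344, 0.5],
    [0.1155, 0.078, 0.3, 0, 0, -0.344, 0.5],
    [0.1155, 0.078, 0.36, 0, 0, -0.344, 0.5],
    [0.1155, 0.078, 0.39, 0, 0, -0.344, 0.5],
    [0.1155, 0.078, 0.409, 0, 0, -0.344, 0.5],
  ],
)

```text
clock: 3.3
position: [0.4053, 0.2785, 0.0447]
tool_rot: [-3.14, -0.0, 2.813]
force: [-0.1, -0.5, -0.6]
grip_width: 0.0426
finger_force: 0.0
```

>>> play_rows(
  newtons=40,
  deltas=[
    [0, 0, 0, 0, 0, 0, 1],
    [0, 0, 0, 0, 0, 0, 1],
    [0, 0, 0, 0, 0, 0, 1],
    [0, 0, 0, 0, 0, 0, 1],
    [0, 0, 0, 0, 0, 0, 1],
  ],
)

```text
clock: 3.8
position: [0.4067, 0.2843, 0.0473]
tool_rot: [3.132, 0.0, 2.818]
force: [9.5, 24.4, -24.4]
grip_width: 0.01
finger_force: 43.9
```

Run:
```python
from h import *
s=observe();print(s["clock"],s["qpos"].round(2),s["position"].round(4),s["tool_rot"].round(3),s["grip_width"],s["force"].round(1),s["moment"].round(2))
```

```text
3.8 [-0.2   0.71 -0.71  2.05  0.77  0.66 -0.18] [0.4067 0.2843 0.0473] [3.132 0.    2.818] 0.009964356451994765 [  9.5  24.4 -24.4] [ 5.04 -1.94 -0.14]
```

>>> play_rows(
  deltas=[
    [-0.001, 0.003, -0.002, 0, 0, 0, 1],
    [-0.001, 0.003, -0.002, 0, 0, -0.04, 1],
    [-0.001, 0.003, -0.002, 0, 0, -0.09, 1],
    [-0.001, 0.003, -0.002, 0, 0, -0.14, 1],
  ],
)

```text
clock: 4.2
position: [0.4068, 0.285, 0.0475]
tool_rot: [3.134, 0.001, 3.115]
force: [8.4, 28.7, -45.1]
grip_width: 0.0099
finger_force: 41.1
```

Run:
```python
from h import *
s=observe();print(s["clock"],s["qpos"].round(2),s["position"].round(4),s["tool_rot"].round(3),s["grip_width"],s["force"].round(1),s["moment"].round(2))
```

```text
4.2 [-0.15  0.74 -0.78  2.04  0.82  0.7   0.07] [0.4068 0.285  0.0475] [3.134e+00 1.000e-03 3.115e+00] 0.009903160264585225 [  8.4  28.7 -45.1] [ 5.78 -1.87 -0.17]
```

>>> play_rows(
  deltas=[
    [0, 0, 0, 0, 0, 0, 0.6],
    [0, 0, 0, 0, 0, 0, 0.6],
    [0, 0, 0, 0, 0, 0, 0.6],
    [0, 0, 0, 0, 0, 0, 0.6],
  ],
)

```text
clock: 4.6
position: [0.4062, 0.2811, 0.0473]
tool_rot: [-3.141, 0.001, 3.11]
force: [-0.6, -0.4, -0.8]
grip_width: 0.0342
finger_force: 0.0
```

Run:
```python
from h import *
s=observe();print(s["clock"],s["qpos"].round(2),s["position"].round(4),s["tool_rot"].round(3),s["grip_width"],s["force"].round(1),s["moment"].round(2))
c=get_calibration("top");f=grab_frame("top")[:,:,::-1]
cv2.imwrite("pics/t2.png",cv2.resize(f[165:245,112:232],None,fx=5,fy=5,interpolation=cv2.INTER_CUBIC))
```

```text
4.6 [-0.15  0.73 -0.78  2.04  0.82  0.7   0.07] [0.4062 0.2811 0.0473] [-3.141e+00  1.000e-03  3.110e+00] 0.034204764758538724 [-0.6 -0.4 -0.8] [-0.01  0.01  0.06]
```

>>> play_rows(
  newtons=30,
  deltas=[
    [0, 0.008, 0, 0, 0, 0, 0.6],
    [0, 0.008, 0, 0, 0, 0, 1],
    [0, 0.008, 0, 0, 0, 0, 1],
    [0, 0.008, 0, 0, 0, 0, 1],
    [0, 0.008, 0, 0, 0, 0, 1],
  ],
)

```text
clock: 5.15
position: [0.4059, 0.2856, 0.0469]
tool_rot: [3.141, 0.0, 3.111]
force: [-1.0, 1.2, 4.5]
grip_width: 0.0103
finger_force: 33.9
```

Run:
```python
from h import *
s=observe();print(s["clock"],s["qpos"].round(2),s["position"].round(4),s["tool_rot"].round(3),s["grip_width"],s["force"].round(1),s["moment"].round(2))
```

```text
5.15 [-0.16  0.74 -0.78  2.04  0.82  0.71  0.07] [0.4059 0.2856 0.0469] [3.141 0.    3.111] 0.010266964143698662 [-1.   1.2  4.5] [0.32 0.25 0.05]
```

Well centred now, so I'll turn it.

>>> play_rows(
  deltas=[
    [0, 0, 0, 0, 0, -0.05, 1],
    [0, 0, 0, 0, 0, -0.11, 1],
    [0, 0, 0, 0, 0, -0.17, 1],
    [0, 0, 0, 0, 0, -0.23, 1],
    [0, 0, 0, 0, 0, -0.29, 1],
    [0, 0, 0, 0, 0, -0.35, 1],
    [0, 0, 0, 0, 0, -0.41, 1],
    [0, 0, 0, 0, 0, -0.47, 1],
    [0, 0, 0, 0, 0, -0.53, 1],
    [0, 0, 0, 0, 0, -0.57, 1],
  ],
)

```text
clock: 6.15
position: [0.4051, 0.2869, 0.047]
tool_rot: [3.139, 0.002, -1.972]
force: [-6.7, 9.9, -0.2]
grip_width: 0.0105
finger_force: 33.5
```

Run:
```python
from h import *
s=observe();print(s["clock"],s["qpos"].round(2),s["position"].round(4),s["tool_rot"].round(3),s["grip_width"],s["force"].round(1),s["moment"].round(2))
```

```text
6.15 [-0.01  0.85 -1.02  2.03  0.99  0.87  1.13] [0.4051 0.2869 0.047 ] [ 3.139e+00  2.000e-03 -1.972e+00] 0.010479295966799702 [-6.7  9.9 -0.2] [ 2.01  1.45 -0.07]
```

>>> play_rows(
  deltas=[
    [0, 0, 0, 0, 0, -0.05, 1],
    [0, 0, 0, 0, 0, -0.11, 1],
    [0, 0, 0, 0, 0, -0.17, 1],
    [0, 0, 0, 0, 0, -0.23, 1],
    [0, 0, 0, 0, 0, -0.28, 1],
    [0, 0, 0, 0, 0, -0.31, 1],
    [0, 0, 0, 0, 0, -0.33, 1],
    [0, 0, 0, 0, 0, -0.33, 1],
  ],
)

```text
clock: 6.95
position: [0.4042, 0.2869, 0.0469]
tool_rot: [3.14, 0.004, -1.284]
force: [-11.4, 9.4, 4.0]
grip_width: 0.0105
finger_force: 34.0
```

Run:
```python
from h import *
s=observe();print(s["clock"],s["qpos"].round(2),s["position"].round(4),s["tool_rot"].round(3),s["grip_width"],s["force"].round(1),s["moment"].round(2))
```

```text
6.95 [ 0.05  0.92 -1.13  2.03  1.07  0.96  1.76] [0.4042 0.2869 0.0469] [ 3.14   0.004 -1.284] 0.010458055581673946 [-11.4   9.4   4. ] [1.86 2.55 0.06]
```

>>> play_rows(
  deltas=[
    [0, 0, 0, 0, 0, -0.02, 1],
    [0, 0, 0, 0, 0, -0.04, 1],
    [0, 0, 0, 0, 0, -0.055, 1],
    [0, 0, 0, 0, 0, -0.055, 1],
  ],
)

```text
clock: 7.35
position: [0.4042, 0.2869, 0.047]
tool_rot: [3.14, 0.004, -1.17]
force: [-13.4, 9.2, 6.3]
grip_width: 0.0104
finger_force: 52.6
```

Run:
```python
from h import *
s=observe();print(s["clock"],s["qpos"].round(2),s["position"].round(4),s["tool_rot"].round(3),s["grip_width"],s["force"].round(1),s["moment"].round(2))
```

```text
7.35 [ 0.06  0.93 -1.15  2.03  1.08  0.98  1.87] [0.4042 0.2869 0.047 ] [ 3.14   0.004 -1.17 ] 0.010443852195097669 [-13.4   9.2   6.3] [ 1.88  2.78 -1.26]
```

The moment jumped to -1.26 N m, so the knob is at its stop. Releasing and rising.

>>> play_rows(
  deltas=[
    [0, 0, 0, 0, 0, -0.04, 0.6],
    [0, 0, 0, 0, 0, -0.04, 0.6],
    [0, 0, 0, 0, 0, -0.04, 0.6],
    [0, 0, -0.08, 0, 0, -0.04, 0.6],
    [0, 0, -0.16, 0, 0, -0.04, 0.6],
    [0, 0, -0.24, 0, 0, 0.03, 0.5],
    [0, 0, -0.32, 0, 0, 0.1, 0.4],
    [0, 0, -0.4, 0, 0, 0.17, 0.4],
    [0, 0, -0.4, 0, 0, 0.24, 0.4],
    [0, 0, -0.4, 0, 0, 0.31, 0.4],
  ],
)

```text
clock: 8.35
position: [0.4065, 0.2853, 0.2478]
tool_rot: [-3.14, 0.001, -1.83]
force: [0.3, -0.7, -0.0]
grip_width: 0.0514
finger_force: 0.0
```

Run:
```python
from h import *
s=observe();print(s["clock"],s["qpos"].round(2),s["position"].round(4),s["tool_rot"].round(3))
c=get_calibration("wrist");f=grab_frame("wrist")[:,:,::-1]
u,v=w2p(c,[[.405,.285,.071]])[0].astype(int);print(u,v)
u0=max(0,u-60);v0=max(0,v-55);u0=min(u0,392);v0=min(v0,274)
z=cv2.resize(f[v0:v0+110,u0:u0+120],None,fx=3.2,fy=3.2,interpolation=cv2.INTER_CUBIC)
o=np.zeros((384,900,3),np.uint8);o[:352,:384]=z;o[:,388:900]=f
cv2.imwrite("pics/k2.png",cv2.resize(o,(800,341)))
print(tool([.42,.0,.25],0.351+1.2))
```

```text
8.35 [ 0.18  0.58 -1.28  1.87  0.61  1.16  1.56] [0.4065 0.2853 0.2478] [-3.14e+00  1.00e-03 -1.83e+00]
256 171
[ 5.4270e-01 -1.7790e-01 -5.0000e-03  3.0000e-04  1.2000e-03  1.3812e+00]
```

View pics/k2.png

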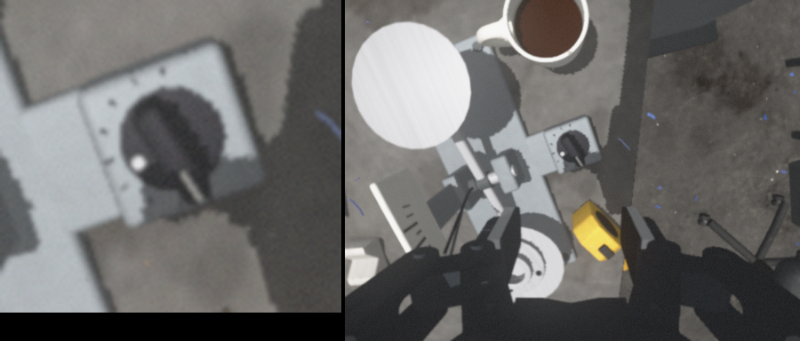

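Run:
```python
from h import *
c=get_calibration("wrist")
k=388*800/900
P=lambda x,y:[196+x*1.125/3.2,116+y*1.125/3.2]
l=p2w(c,[P(182,170),P(203,198),P(172,140)],[.071,.071,.039]);print(l)
print(np.arctan2(*(l[1]-l[0])[1::-1]),np.arctan2(l[1,1]-.285,l[1,0]-.405))
print(tool([.415,.03,.25],-1.83-.925),tool([.419,-.2275,.25],2.6))
t=get_calibration("top");print("post",p2w(t,[[272,176]],.03))
```

```text
[[0.40275613 0.28998537 0.071     ]
 [0.39833577 0.30146557 0.071     ]
 [0.40468928 0.28484932 0.039     ]]
1.938342162064056 1.9553800839765474
[ 0.4875 -0.1523 -0.005  -0.0006  0.0006  0.4372] [ 9.820e-01 -2.967e-01 -5.000e-03 -3.000e-04  9.000e-04  8.804e-01]
post [[ 0.58532345 -0.04419089  0.03      ]]
```

The view shows the white line at (193,185), bearing about 1.93 rad, which matches the zero mark. The peak hand is parked at the flange end. Now for the 200 g weight.

>>> play_rows(
  deltas=[
    [0.098, -0.03, 0, 0, 0, 0.07, 0.35],
    [0.195, -0.06, 0, 0, 0, 0.14, 0.35],
    [0.29, -0.09, 0, 0, 0, 0.21, 0.35],
    [0.39, -0.12, 0, 0, 0, 0.28, 0.35],
    [0.48, -0.148, 0, 0, 0, 0.35, 0.35],
    [0.58, -0.178, 0, 0, 0, 0.42, 0.35],
    [0.68, -0.208, 0, 0, 0, 0.49, 0.35],
    [0.78, -0.237, 0, 0, 0, 0.56, 0.35],
    [0.87, -0.267, 0, 0, 0, 0.63, 0.35],
    [0.982, -0.297, 0, 0, 0, 0.7, 0.35],
  ],
)

```text
clock: 9.4
position: [0.4276, -0.2164, 0.2468]
tool_rot: [-3.141, -0.0, 2.991]
force: [1.4, 0.1, -0.9]
grip_width: 0.0559
finger_force: 0.0
```

Run:
```python
from h import *
s=observe();print(s["clock"],s["qpos"].round(2),s["position"].round(4),s["tool_rot"].round(3))
print(tool([.419,-.2275,.12],2.8))
```

```text
9.4 [ 1.1   0.41 -0.97  1.92  0.39  1.02  1.38] [ 0.4276 -0.2164  0.2468] [-3.141 -0.     2.991]
[ 1.360e-02 -2.430e-02  2.536e-01 -2.000e-04  0.000e+00  9.130e-02]
```

>>> play_rows(
  deltas=[
    [0, 0, 0, 0, 0, 0.04, 0.35],
    [0, 0, 0, 0, 0, 0.07, 0.35],
    [0, 0, 0, 0, 0, 0.07, 0.35],
    [0, 0, 0, 0, 0, 0.07, 0.35],
  ],
)

```text
clock: 9.8
position: [0.428, -0.2139, 0.2467]
tool_rot: [-3.141, -0.0, 2.853]
force: [0.7, -1.1, -0.2]
grip_width: 0.0554
finger_force: 0.0
```

Run:
```python
from h import *
s=observe();print(s["position"].round(4),s["tool_rot"].round(3))
print(tool([.419,-.2275,.06],2.8),tool([.419,-.2275,.01]))
c=get_calibration("wrist");print(w2p(c,[.419,-.2275,.042]))
cv2.imwrite("pics/w3.png",grab_frame("wrist")[:,:,::-1])
```

```text
[ 0.428  -0.2139  0.2467] [-3.141 -0.     2.853]
[ 9.300e-03 -3.120e-02  3.734e-01 -1.000e-04 -1.000e-04  2.520e-02] [ 0.0093 -0.0312  0.4734  0.      0.      0.    ]
[[239.29382662 160.72916112]]
```

View pics/w3.png

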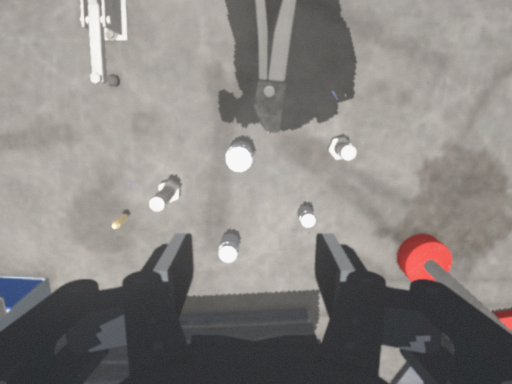

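w200's top is at (239,157), 3 px from the projection. Descending and gripping.

>>> play_rows(
  newtons=40,
  deltas=[
    [0.011, -0.031, 0.09, 0, 0, 0, 0.35],
    [0.011, -0.031, 0.18, 0, 0, 0, 0.35],
    [0.011, -0.031, 0.27, 0, 0, 0, 0.35],
    [0.011, -0.031, 0.35, 0, 0, 0, 0.35],
    [0.011, -0.031, 0.42, 0, 0, 0, 0.35],
    [0.011, -0.031, 0.473, 0, 0, 0, 0.35],
    [0.011, -0.031, 0.473, 0, 0, 0, 0.35],
    [0.011, -0.031, 0.473, 0, 0, 0, 1],
    [0.011, -0.031, 0.473, 0, 0, 0, 1],
    [0.011, -0.031, 0.473, 0, 0, 0, 1],
  ],
)

```text
clock: 10.85
position: [0.419, -0.2277, 0.0118]
tool_rot: [-3.141, 0.002, 2.85]
force: [-0.2, 2.5, 6.4]
grip_width: 0.0287
finger_force: 39.6
```

>>> play_rows(
  deltas=[
    [0, 0, 0, 0, 0, 0, 1],
    [0, 0, -0.02, 0, 0, 0, 1],
    [0, 0, -0.08, 0, 0, 0, 1],
    [0, 0, -0.16, 0, 0, 0, 1],
    [0, 0, -0.24, 0, 0, 0, 1],
    [0, 0, -0.32, 0, 0, 0, 1],
    [0, 0, -0.4, 0, 0, 0, 1],
    [0, 0, -0.42, 0, 0, 0, 1],
    [0, 0, -0.42, 0, 0, 0, 1],
  ],
)

```text
clock: 11.75
position: [0.4185, -0.2279, 0.2221]
tool_rot: [-3.14, 0.003, 2.849]
force: [0.3, -0.0, -1.1]
grip_width: 0.0282
finger_force: 40.1
```

Run:
```python
from h import *
s=observe();print(s["clock"],s["qpos"].round(2),s["position"].round(4),s["tool_rot"].round(3),s["grip_width"],s["force"])
print(tool([.42,.17,.22],2.8),tool([.526,.18,.22],2.8))
```

```text
11.75 [ 1.09  0.42 -0.92  1.96  0.41  0.96  1.25] [ 0.4185 -0.2279  0.2221] [-3.140e+00  3.000e-03  2.849e+00] 0.028204565686761045 [ 0.29591363 -0.04060032 -1.13897598]
[ 0.2268  0.7628  0.0023 -0.0008  0.0013  0.0233] [ 2.960e-02  8.431e-01  2.700e-03 -8.000e-04  1.300e-03  2.330e-02]
```

>>> play_rows(
  deltas=[
    [0.02, 0.07, 0, 0, 0, 0, 1],
    [0.048, 0.16, 0, 0, 0, 0, 1],
    [0.075, 0.25, 0, 0, 0, 0, 1],
    [0.102, 0.34, 0, 0, 0, 0, 1],
    [0.129, 0.43, 0, 0, 0, 0, 1],
    [0.156, 0.52, 0, 0, 0, 0, 1],
    [0.183, 0.61, 0, 0, 0, 0, 1],
    [0.21, 0.7, 0, 0, 0, 0, 1],
    [0.227, 0.763, 0, 0, 0, 0, 1],
    [0.227, 0.763, 0, 0, 0, 0, 1],
  ],
)

```text
clock: 12.75
position: [0.4182, 0.1749, 0.2195]
tool_rot: [3.14, -0.002, 2.856]
force: [0.0, -0.9, -1.8]
grip_width: 0.0284
finger_force: 40.2
```

Run:
```python
from h import *
s=observe();print(s["clock"],s["qpos"].round(2),s["position"].round(4),s["tool_rot"].round(3),s["grip_width"])
print(tool([.545,.174,.20]),tool([.545,.174,.145]))
```

```text
12.75 [ 0.27  0.41 -1.    2.01  0.43  0.95  0.33] [0.4182 0.1749 0.2195] [ 3.140e+00 -2.000e-03  2.856e+00] 0.02844521579076432
[-0.2439  0.0697  0.0387  0.      0.      0.    ] [-0.2441  0.0695  0.1487  0.      0.      0.    ]
```

>>> play_rows(
  deltas=[
    [-0.06, 0.02, 0, 0, 0, 0, 1],
    [-0.13, 0.04, 0, 0, 0, 0, 1],
    [-0.2, 0.06, 0, 0, 0, 0, 1],
    [-0.244, 0.07, 0.04, 0, 0, 0, 1],
    [-0.244, 0.07, 0.09, 0, 0, 0, 1],
    [-0.244, 0.07, 0.13, 0, 0, 0, 1],
    [-0.244, 0.07, 0.149, 0, 0, 0, 1],
    [-0.244, 0.07, 0.149, 0, 0, 0, 1],
    [-0.244, 0.07, 0.149, 0, 0, 0, 1],
  ],
)

```text
clock: 13.65
position: [0.5464, 0.1691, 0.1462]
tool_rot: [3.141, 0.0, 2.85]
force: [1.0, -0.5, -1.3]
grip_width: 0.0285
finger_force: 40.3
```

Run:
```python
from h import *
s=observe();print(s["clock"],s["position"].round(4),s["tool_rot"].round(3),s["grip_width"],s["force"])
print(tool([.545,.176,.110]))
f=grab_frame("top")[:,:,::-1];g=grab_frame("side")[:,:,::-1]
o=np.zeros((600,800,3),np.uint8)
o[:300]=0;a=cv2.resize(f[145:245,112:272],(480,300));b=cv2.resize(g[110:230,130:320],(475,300));o[:300,:480]=a;o[300:,:475]=b
cv2.imwrite("pics/p1.png",o)
```

```text
13.65 [0.5464 0.1691 0.1462] [3.141 0.    2.85 ] 0.028457036814667415 [ 0.98073735 -0.53781151 -1.30190144]
[0.0067 0.0125 0.0724 0.     0.     0.    ]
```

View pics/p1.png

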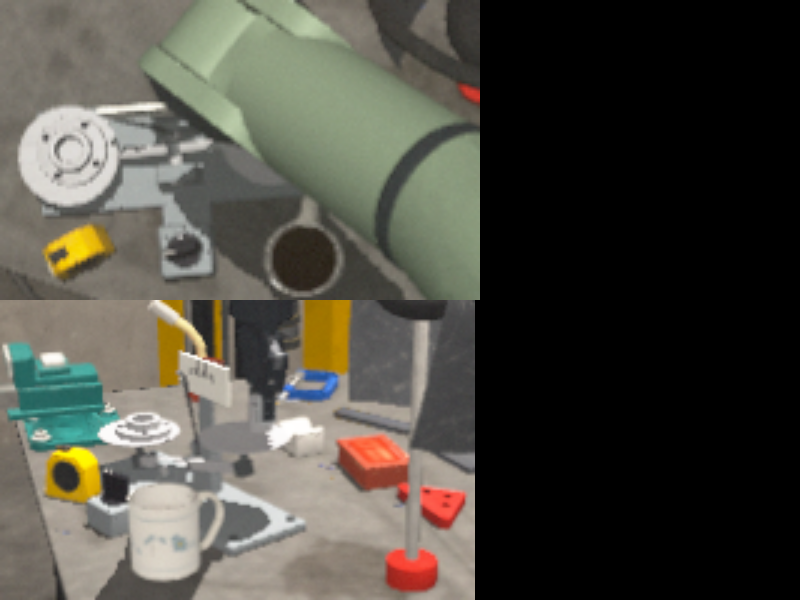

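The 200 g weight hangs above the pan, clear of everything. Lowering.

>>> play_rows(
  deltas=[
    [0.007, 0.012, 0.01, 0, 0, 0, 1],
    [0.007, 0.012, 0.02, 0, 0, 0, 1],
    [0.007, 0.012, 0.03, 0, 0, 0, 1],
    [0.007, 0.012, 0.04, 0, 0, 0, 1],
    [0.007, 0.012, 0.05, 0, 0, 0, 1],
    [0.007, 0.012, 0.06, 0, 0, 0, 1],
    [0.007, 0.012, 0.066, 0, 0, 0, 1],
    [0.007, 0.012, 0.066, 0, 0, 0, 1],
    [0.007, 0.012, 0.066, 0, 0, 0, 1],
    [0.007, 0.012, 0.066, 0, 0, 0, 1],
  ],
)

```text
clock: 14.75
position: [0.5447, 0.1756, 0.1129]
tool_rot: [-3.141, -0.0, 2.849]
force: [-1.4, 0.5, 0.7]
grip_width: 0.029
finger_force: 40.5
```

Run:
```python
from h import *
s=observe();print(s["clock"],s["position"].round(4),s["grip_width"],s["force"],s["moment"])
```

```text
14.75 [0.5447 0.1756 0.1129] 0.028960358866607902 [-1.42703976  0.53434623  0.67491679] [ 0.01941874  0.22678523 -0.00563443]
```

>>> play_rows(
  deltas=[
    [0, 0, 0, 0, 0, 0, 0.35],
    [0, 0, 0, 0, 0, 0, 0.35],
    [0, 0, 0, 0, 0, 0, 0.35],
    [0, 0, 0, 0, 0, 0, 0.35],
    [0, 0, -0.02, 0, 0, 0, 0.35],
    [0, 0, -0.07, 0, 0, 0, 0.35],
    [0, 0, -0.14, 0, 0, 0, 0.35],
    [0, 0, -0.22, 0, 0, 0, 0.35],
    [0.09, -0.03, -0.24, 0, 0, 0, 0.35],
    [0.19, -0.05, -0.24, 0, 0, 0, 0.35],
  ],
)

```text
clock: 15.75
position: [0.4473, 0.1793, 0.2346]
tool_rot: [3.14, 0.002, 2.848]
force: [-0.3, 1.3, 0.5]
grip_width: 0.0555
finger_force: 0.0
```

Run:
```python
from h import *
s=observe();print(s["clock"],s["qpos"].round(2),s["position"].round(4),s["tool_rot"].round(3))
f=grab_frame("side")[:,:,::-1];cw=get_calibration("wrist");w=grab_frame("wrist")[:,:,::-1]
np.save("cw.npy",cw,allow_pickle=True)
o=np.zeros((600,800,3),np.uint8)
b=cv2.resize(f[120:200,130:270],(560,320),interpolation=cv2.INTER_CUBIC);o[:320,:560]=b
o[320:600,:373]=cv2.resize(w,(373,280))
cv2.imwrite("pics/p2.png",o)
cs=get_calibration("side")
print(4*(w2p(cs,[[.526,.18,z] for z in (.126,.12,.11,.10,.097,.09)])-[130,120]))
```

```text
15.75 [ 0.26  0.44 -0.99  1.93  0.43  1.01  0.35] [0.4473 0.1793 0.2346] [3.140e+00 2.000e-03 2.848e+00]
[[387.96975215 175.00687368]
 [388.08237165 182.48356106]
 [388.27074797 194.89469059]
 [388.45994433 207.24325132]
 [388.51685867 210.93561156]
 [388.6499309  219.52919813]]
```

View pics/p2.png

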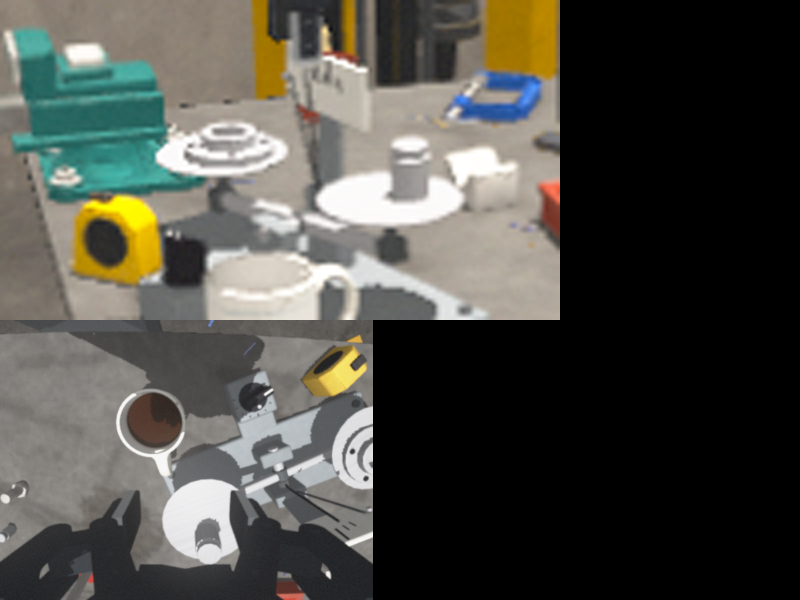

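The 200 g weight stands upright on the pan. The pan rim ellipse is centred at about (390,198) in the crop, so z≈0.107 and the difference is about +46 g. The 50 g weight is needed.

Run:
```python
from h import *
t=get_calibration("top")
print("tube top front",p2w(t,.64*np.array([[505,240],[660,278]]),.15).round(3),"bot",p2w(t,.64*np.array([[500,262],[640,297]]),.0).round(3))
print("helmet r/l/front",p2w(t,.64*np.array([[507,215],[367,215],[440,278]]),.25).round(3))
print(tool([.42,-.17,.235]))
```

```text
tube top front [[ 0.641 -0.199  0.15 ]
 [ 0.569 -0.512  0.15 ]] bot [[ 0.622 -0.213  0.   ]
 [ 0.548 -0.528  0.   ]]
helmet r/l/front [[ 0.668 -0.185  0.25 ]
 [ 0.663  0.075  0.25 ]
 [ 0.547 -0.061  0.25 ]]
[-1.550e-01 -6.828e-01 -5.000e-04  0.000e+00  0.000e+00  0.000e+00]
```

>>> play_rows(
  deltas=[
    [-0.01, -0.07, 0, 0, 0, 0, 0.4],
    [-0.03, -0.16, 0, 0, 0, 0, 0.4],
    [-0.05, -0.25, 0, 0, 0, 0, 0.4],
    [-0.075, -0.34, 0, 0, 0, 0, 0.4],
    [-0.095, -0.43, 0, 0, 0, 0, 0.4],
    [-0.12, -0.52, 0, 0, 0, 0, 0.4],
    [-0.14, -0.61, 0, 0, 0, 0, 0.4],
    [-0.155, -0.68, 0, 0, 0, 0, 0.4],
    [-0.155, -0.68, 0.05, 0, 0, 0, 0.4],
    [-0.155, -0.68, 0.1, 0, 0, 0, 0.4],
  ],
)

```text
clock: 16.85
position: [0.4239, -0.1702, 0.1829]
tool_rot: [-3.141, 0.001, 2.847]
force: [-1.0, -0.0, -0.4]
grip_width: 0.0514
finger_force: 0.0
```

>>> play_rows(
  deltas=[
    [0, 0, 0, 0, 0, 0, 0.4],
    [0, 0, 0, 0, 0, 0, 0.4],
  ],
)

```text
clock: 17.05
position: [0.4241, -0.1684, 0.1837]
tool_rot: [3.141, -0.0, 2.85]
force: [0.2, -0.3, -0.2]
grip_width: 0.0515
finger_force: 0.0
```

Run:
```python
from h import *
s=observe();print(s["clock"],s["qpos"].round(2),s["position"].round(4),s["tool_rot"].round(3))
print(tool([.5086,-.1733,.12],2.85),tool([.5086,-.1733,.006]))
f=grab_frame("side")[:,:,::-1];w=grab_frame("wrist")[:,:,::-1];cw=get_calibration("wrist");print(w2p(cw,[.5086,-.1733,.03]))
o=np.zeros((600,800,3),np.uint8)
o[:240,:560]=cv2.resize(f[140:200,180:320],(560,240),interpolation=cv2.INTER_CUBIC)
o[240:600,:480]=cv2.resize(w,(480,360))
cv2.imwrite("pics/p3.png",o)
cs=get_calibration("side")
print(4*(w2p(cs,[[.526,.18,z] for z in (.126,.11,.10,.097,.09)])-[180,140]))
```

```text
17.05 [ 0.96  0.45 -0.91  2.04  0.47  0.87  1.06] [ 0.4241 -0.1684  0.1837] [ 3.141 -0.     2.85 ]
[-1.646e-01  3.900e-02  1.273e-01  1.000e-04 -0.000e+00  2.000e-04] [-0.1647  0.039   0.3553  0.      0.      0.    ]
[[274.45246062 257.40207337]]
[[187.96975215  95.00687368]
 [188.27074797 114.89469059]
 [188.45994433 127.24325132]
 [188.51685867 130.93561156]
 [188.6499309  139.52919813]]
```

View pics/p3.png

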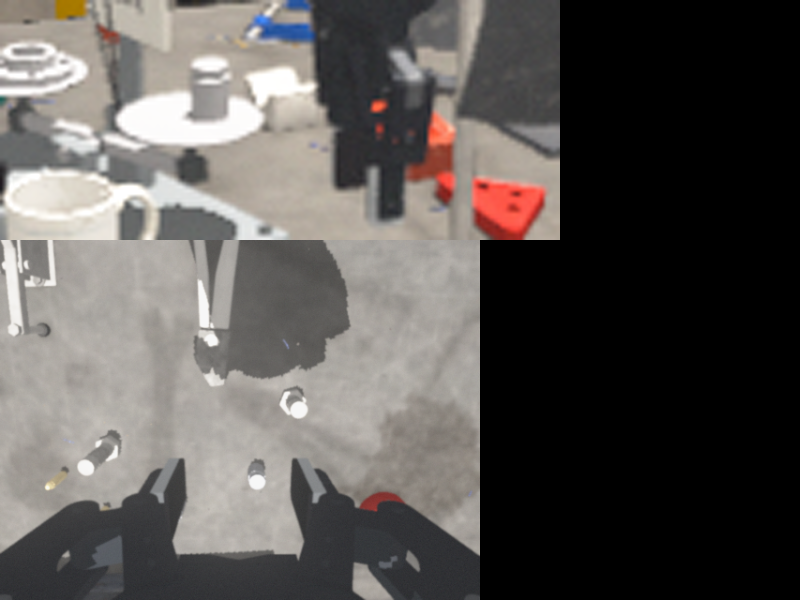

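Settled: the pan centre is at (190,118), z≈0.1075, difference about 45 g. w50's top at (257,482) matches its projection. Picking up the 50 g weight.

>>> play_rows(
  newtons=30,
  deltas=[
    [-0.08, 0.02, 0.05, 0, 0, 0, 0.4],
    [-0.165, 0.039, 0.12, 0, 0, 0, 0.4],
    [-0.165, 0.039, 0.2, 0, 0, 0, 0.4],
    [-0.165, 0.039, 0.27, 0, 0, 0, 0.4],
    [-0.165, 0.039, 0.32, 0, 0, 0, 0.4],
    [-0.165, 0.039, 0.355, 0, 0, 0, 0.4],
    [-0.165, 0.039, 0.355, 0, 0, 0, 0.4],
    [-0.165, 0.039, 0.355, 0, 0, 0, 1],
    [-0.165, 0.039, 0.355, 0, 0, 0, 1],
    [-0.165, 0.039, 0.355, 0, 0, 0, 1],
  ],
)

```text
clock: 18.15
position: [0.5093, -0.1743, 0.0068]
tool_rot: [-3.141, 0.002, 2.849]
force: [-2.3, -0.5, 10.6]
grip_width: 0.0175
finger_force: 29.0
```

>>> play_rows(
  deltas=[
    [0, 0, 0, 0, 0, 0, 1],
    [0, 0, -0.02, 0, 0, 0, 1],
    [0, 0, -0.08, 0, 0, 0, 1],
    [0, 0, -0.16, 0, 0, 0, 1],
    [0.03, -0.01, -0.24, 0, 0, 0, 1],
    [0.08, -0.02, -0.32, 0, 0, 0, 1],
    [0.14, -0.04, -0.4, 0, 0, 0, 1],
    [0.18, -0.05, -0.43, 0, 0, 0, 1],
    [0.18, -0.05, -0.43, 0, 0, 0, 1],
    [0.18, -0.05, -0.43, 0, 0, 0, 1],
  ],
)

```text
clock: 19.15
position: [0.4151, -0.1725, 0.2212]
tool_rot: [-3.14, 0.002, 2.848]
force: [-0.3, -0.8, -1.1]
grip_width: 0.0177
finger_force: 29.4
```

Run:
```python
from h import *
s=observe();print(s["clock"],s["qpos"].round(2),s["position"].round(4),s["tool_rot"].round(3),s["grip_width"],s["force"])
print(tool([.42,.185,.22]))
```

```text
19.15 [ 1.04  0.39 -0.97  2.02  0.4   0.93  1.14] [ 0.4151 -0.1725  0.2212] [-3.140e+00  2.000e-03  2.848e+00] 0.0177096590201719 [-0.31140959 -0.8430907  -1.07452446]
[0.1972 0.6873 0.0012 0.     0.     0.    ]
```

>>> play_rows(
  deltas=[
    [0.02, 0.07, 0, 0, 0, 0, 1],
    [0.046, 0.16, 0, 0, 0, 0, 1],
    [0.072, 0.25, 0, 0, 0, 0, 1],
    [0.098, 0.34, 0, 0, 0, 0, 1],
    [0.124, 0.43, 0, 0, 0, 0, 1],
    [0.15, 0.52, 0, 0, 0, 0, 1],
    [0.176, 0.61, 0, 0, 0, 0, 1],
    [0.197, 0.687, 0, 0, 0, 0, 1],
    [0.197, 0.687, 0, 0, 0, 0, 1],
    [0.197, 0.687, 0, 0, 0, 0, 1],
  ],
)

```text
clock: 20.15
position: [0.4193, 0.1869, 0.2197]
tool_rot: [3.142, -0.002, 2.853]
force: [0.2, -0.5, -0.7]
grip_width: 0.0178
finger_force: 29.5
```

Run:
```python
from h import *
s=observe();print(s["clock"],s["position"].round(4),s["tool_rot"].round(3),s["grip_width"])
print(tool([.50,.188,.15]),tool([.50,.188,.106]))
```

```text
20.15 [0.4193 0.1869 0.2197] [ 3.142e+00 -2.000e-03  2.853e+00] 0.017791540007533625
[-0.1543  0.0482  0.1392  0.      0.      0.    ] [-0.1545  0.0482  0.2272  0.      0.      0.    ]
```

>>> play_rows(
  deltas=[
    [-0.05, 0.015, 0, 0, 0, 0, 1],
    [-0.11, 0.035, 0.03, 0, 0, 0, 1],
    [-0.154, 0.048, 0.08, 0, 0, 0, 1],
    [-0.154, 0.048, 0.12, 0, 0, 0, 1],
    [-0.154, 0.048, 0.139, 0, 0, 0, 1],
    [-0.154, 0.048, 0.139, 0, 0, 0, 1],
    [-0.154, 0.048, 0.139, 0, 0, 0, 1],
  ],
)

```text
clock: 20.85
position: [0.5004, 0.186, 0.1515]
tool_rot: [3.141, 0.0, 2.849]
force: [-0.1, 0.1, -0.9]
grip_width: 0.0171
finger_force: 29.5
```

Run:
```python
from h import *
s=observe();print(s["clock"],s["position"].round(4),s["tool_rot"].round(3),s["grip_width"])
print(tool([.50,.188,.104]))
```

```text
20.85 [0.5004 0.186  0.1515] [3.141 0.    2.849] 0.01708598395406693
[0.0019 0.0035 0.095  0.     0.     0.    ]
```

>>> play_rows(
  deltas=[
    [0, 0.003, 0.02, 0, 0, 0, 1],
    [0, 0.003, 0.04, 0, 0, 0, 1],
    [0, 0.003, 0.055, 0, 0, 0, 1],
    [0, 0.003, 0.065, 0, 0, 0, 1],
    [0, 0.003, 0.075, 0, 0, 0, 1],
    [0, 0.003, 0.085, 0, 0, 0, 1],
    [0, 0.003, 0.094, 0, 0, 0, 1],
    [0, 0.003, 0.094, 0, 0, 0, 1],
    [0, 0.003, 0.094, 0, 0, 0, 1],
    [0, 0.003, 0.094, 0, 0, 0, 1],
  ],
)

```text
clock: 21.85
position: [0.5009, 0.1877, 0.104]
tool_rot: [3.141, 0.0, 2.849]
force: [-0.5, -0.2, 0.2]
grip_width: 0.0175
finger_force: 29.6
```

>>> play_rows(
  deltas=[
    [0, 0, 0, 0, 0, 0, 0.45],
    [0, 0, 0, 0, 0, 0, 0.45],
    [0, 0, 0, 0, 0, 0, 0.45],
    [0, 0, 0, 0, 0, 0, 0.45],
    [0, 0, -0.02, 0, 0, 0, 0.45],
    [0, 0, -0.07, 0, 0, 0, 0.45],
    [0, 0, -0.14, 0, 0, 0, 0.45],
    [0, 0, -0.22, 0, 0, 0, 0.45],
    [0.08, -0.03, -0.26, 0, 0, 0, 0.45],
    [0.17, -0.05, -0.26, 0, 0, 0, 0.45],
  ],
)

```text
clock: 22.85
position: [0.4121, 0.1887, 0.2362]
tool_rot: [3.139, 0.003, 2.848]
force: [-0.5, 1.0, 0.9]
grip_width: 0.0471
finger_force: 0.0
```

>>> play_rows(
  deltas=[
    [0.04, -0.1, 0, 0, 0, 0, 0.45],
    [0.04, -0.2, 0, 0, 0, 0, 0.45],
    [0.04, -0.3, 0, 0, 0, 0, 0.45],
    [0.04, -0.38, 0, 0, 0, 0, 0.45],
    [0.04, -0.38, 0, 0, 0, 0, 0.45],
    [0.04, -0.38, 0, 0, 0, 0, 0.45],
    [0.04, -0.38, 0, 0, 0, 0, 0.45],
    [0.04, -0.38, 0, 0, 0, 0, 0.45],
    [0.04, -0.38, 0, 0, 0, 0, 0.45],
    [0.04, -0.38, 0, 0, 0, 0, 0.45],
  ],
)

```text
clock: 23.85
position: [0.3384, 0.0127, 0.2338]
tool_rot: [3.141, -0.0, 2.851]
force: [0.1, -0.7, 0.9]
grip_width: 0.0469
finger_force: 0.0
```

Run:
```python
from h import *
s=observe();print(s["clock"],s["position"].round(4),s["force"].round(1))
f=grab_frame("side")[:,:,::-1];w=grab_frame("wrist")[:,:,::-1];t=grab_frame("top")[:,:,::-1]
o=np.zeros((600,800,3),np.uint8)
o[:320,:560]=cv2.resize(f[120:200,130:270],(560,320),interpolation=cv2.INTER_CUBIC)
o[320:600,:373]=cv2.resize(w,(373,280))
o[320:600,380:800]=cv2.resize(t[165:245,112:232],(420,280),interpolation=cv2.INTER_CUBIC)
cv2.imwrite("pics/p4.png",o)
```

```text
23.85 [0.3384 0.0127 0.2338] [ 0.1 -0.7  0.9]
```

View pics/p4.png

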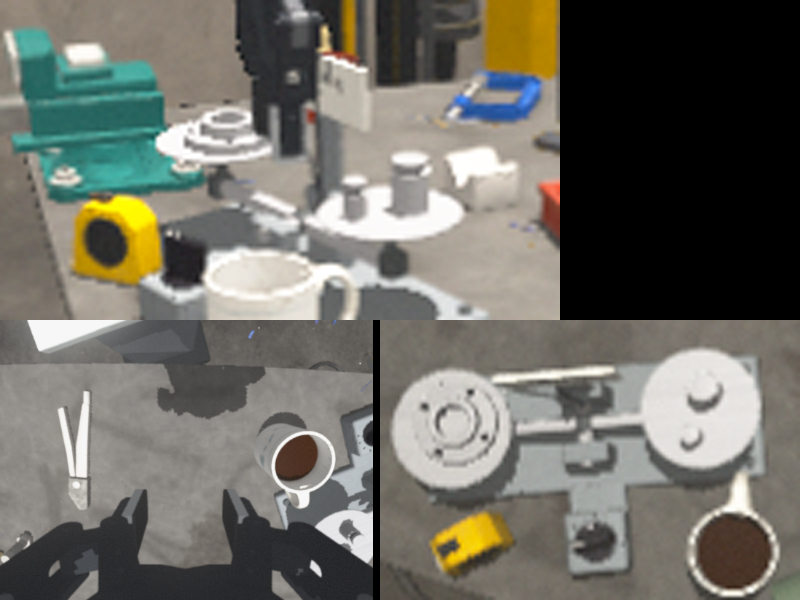

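Both weights stand upright on the pan. The pan centre is at about (389,211) in the side crop, so z≈0.097: level. The flange, mug and tape are undisturbed.

```bash
python3 -c "
from workcell import *
print(job_done())"
```

```text
the job is handed in; nothing more can be done
None
```

The job is handed in: the knob is at its zero stop and the beam looks level in the last camera check, with the 200 g and 50 g weights on the pan (flange about 245–250 g); no verdict came back.

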